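# Pull the sample slide into line with the tapered drift

## Task

The slide that carries the metal sample on the alignment stage has crept sideways, so the hole in the slide no longer matches the hole in the base under it. Take the tapered drift (the pin with the pointed shank and the tall domed handle) out of the pin rack and push it straight down through both holes until its collar sits on the slide, so that the drift itself draws the slide into line; then let go and leave it standing there. Leave the plain blunt plug with the flat head in the rack.

Things in the scene. Friction and masses are not known exactly. Their poses are not given: they have to be found in the camera images.
- drift: Tapered steel drift, 0.3 kg, hanging upright by its collar in one hole of the pin rack, point down. Origin: the tip; z up its axis. From the tip up: 6 mm rounded point, taper widening to 27 mm diameter at 42 mm, straight 27 mm shank to 62 mm, 38 mm collar from 62 to 68 mm, round 28 mm handle from 75 to 108 mm (grip here), domed top at 118 mm. Lift it 65 mm or more to clear the rack.
- plug: Plain steel plug in the rack's other hole: straight 27 mm shank, 62 mm long with a flat end; flat disc head 44 mm wide, 18 mm thick. Origin: centre of the lower end, z up. Not to be used; either pin may be in either hole. The rack is a fixed aluminium bridge, 56 x 150 mm, 68 mm high (pin collars and heads rest on its top), with two 30 mm holes 90 mm apart along its length.
- stage: Fixed alignment stage: aluminium block 90 mm (own x) by 120 mm (own y, -45 to +75), 56 mm high; on it a steel slide between two dark guide strips. A vertical 30 mm hole runs through the block; the origin is on its axis at bench height, z up. The slide's top is 68 mm above the bench; the sample fixed on it stands 10 mm higher, 46 mm from the slide's hole toward +y.
- slide (a joint): Travel of the slide along the stage's own +y, in m; 0 = in line. The slide is 12 mm thick; its vertical 30 mm hole is centred at y = this value, x = 0 in the stage's frame. It starts 7 to 11 mm out of line, is held by about 4 N of friction, stays where it is left, and stops at -12 and +12 mm. With the drift fully home its tip is 6 mm above the bench.
Things that resemble listed ones, but are neither listed nor needed, are in the scene too. Leave any green or orange look-alike of the drift alone. What is shaped like the stage but blue is not meant.

How it is judged:
By the outcome, as a careful person would: the job done as asked, in the order asked, and still so for the second after the job is handed in, with the robot touching nothing.
It also fails if it takes over 42 s, if anything falls off the work surface, if the arm or the gripper's body presses on something with over 40 N, if the wrist force passes 120 N, or if a joint passes its speed limit or range.

## Robot

A 7-joint arm with a two-finger parallel gripper is mounted at the origin on a cart in front of the work surface, level with it; the furniture and walls round the work are solid. World frame = base frame: x ahead of the robot, y to its left, z up, the work surface at z = 0. Lengths are in mm, angles in rad, forces in N, time in s.
With the tool pointing down it reaches from about 400 to 900 mm from the base axis. Payload 5.5 kg.
Tool frame: the origin (TCP) lies on the centre line of the jaws, within the pads' length; the fingertips stand 17 mm ahead of it and the grasp point (between the pads) lies 2 mm behind it; z points along the fingers, y is the line along which they close (so a half turn about z gives the same grasp; the last joint's range is limited). The gripper opens to 92 mm and grips with 3 to 60 N. Pads are 19 mm wide; open, the fingers measure 130 mm over their backs; the gripper's body (75 mm by 190 mm) begins 47 mm behind the grasp point.
Start: joints at [-1.019, 0.501, -0.427, 1.55, 0.221, 1.138, -0.21], TCP at [185.084, 623.092, 243.729] pointing down, gripper open.
Joint ranges: [-2.88, 2.88], [-0.31, 2.03], [-1.54, 1.56], [0.2, 2.42], [-1.41, 4.55], [0.19, 2.02], [-2.57, 2.57]. Speed limits (rad/s): [2.57, 2.57, 3.14, 3.14, 3.14, 3.14, 3.14].

## Interface

Orientations are given as a unit quaternion [w, x, y, z].
In Python, from workcell import monitor, eyes, workorder, finder gives the robot as it stands. The module is installed in compiled form; this text tells all that it offers.
- The arm moves only by the tool move_arm, never from a script. Its argument "steps" is a list that holds one entry, the list of rows, each a list of 5 numbers: the shift along the tool's x, y, z in mm, then the turn about the tool's z in degrees, then the finger opening in mm, from 0 to 91.8. In form: [[[dx, dy, dz, yaw, hand], ...]]. A call has 1 to 20 rows; each row shifts and turns the commanded pose from where the row before left it, along the tool's axes as they then stand; what a row does not reach is not made up. A row lasts 1/10 s, in which the tool goes at most 50 mm and 8.59 degrees, less where a joint would pass 70% of its speed; a pose out of reach is approached as far as the arm can. A call with a gripper value outside its range is refused whole. The fingers move at their own pace and stop on an object; "newtons" is the grip in N (left out, the last holds). Time passes only in rows, so rows that do not move let the fingers close. It gives the time, the measured TCP pose, the force, the opening and the grip force at its end, in the units of the state.
- monitor.sense(): the state, without advancing time (a new reading comes with each control period).
- eyes.read_camera(name): name is "scene" or "top" or "wrist"; returns the picture (384x512x3 uint8, blue, green, red); there is no depth.
- eyes.get_calibration(name): a dict with "fx", "fy", "cx", "cy" (pixels), "cam_to_world" (4x4, takes a point from camera to world coordinates). Camera axes: x right, y down, z forward; pixel columns grow to the right and rows downward; lengths in mm; the calibration is good to about 2 mm. A picture is of the moment at which its call begins: read the wrist's pose just before it. get_calibration takes no time and is no camera call; for the wrist camera it gives the pose at the moment of the call.
- workorder.finish_job(): hands the job in; it is judged then, once.
Trained networks look in the newest picture that a camera, given by its name, has taken for a name from the list of things; names that differ only in an ending like _2 or _b are one class to them, and where a whole thing is asked for, a point or a joint stands for the part that bears it (a point fixed in the world has none). Each returns a list of dicts, best first, with "score" (0 to 1); they miss things now and then, are a little off and sometimes report something else, mostly with a low value. They report only what shows in the picture. A call takes as long as a camera call. They do not tell look-alikes from the thing itself.
- finder.regions_of(camera, label): "pixels" (384x512 bool, what is visible of it).
- finder.place_of(camera, label): "point" ([x, y, z] in mm, in the coordinates of the camera as it stood for that picture, good to about 4 mm: a listed point, or the origin of a listed thing).
The state is a dict: "time": time; "joint_pos": joint angles; "qvel": joint speeds; "effort": joint torques, N m; "eef_pos": TCP position; "tcp_rot": TCP orientation; "force": force on the tool from outside, world axes, zero at the start; "moment": the same for the moment, N m; "width": opening from 0.0 (shut) to 1.0 (fully open); "grasp_force": force on a finger pad.
Only numpy, scipy, OpenCV 4.12 (cv2) and the standard library are available. Lean on these libraries where they do the work, as an engineer would, in place of code of your own. Each camera call takes 0.05 s, during which the arm holds its last target. There are 200 camera calls.

## Working session

There is one attempt and no reset: what is moved stays moved. The work goes in short steps, Python scripts to look and compute and a tool call to move; the robot and the scene stay as the last step left them, time stands still between calls to the robot, and variables do not carry over. Pictures are saved under pics/ and viewed, at most 10 in all, crops included, and the job is handed in when it is done.

Besides the shell and the picture viewer there is one more tool, called after "Call:" in YAML: its name, and indented under it one key for each argument. move_arm: Moves the arm, as the interface text tells. Its arguments: {"type":"object","properties":{"steps":{"type":"array"},"newtons":{"type":"number"}},"required":["steps"]}

```bash
mkdir -p pics
cat > h.py <<'E'
import numpy as np, cv2
from workcell import monitor, eyes, workorder, finder
def w(cam,p,T=None):
    T=np.array(eyes.get_calibration(cam)["cam_to_world"]) if T is None else T
    return (T@np.append(p,1))[:3]
def pix2w(cam,u,v,z,c=None):
    c=c or eyes.get_calibration(cam); T=np.array(c["cam_to_world"])
    d=T[:3,:3]@np.array([(u-c["cx"])/c["fx"],(v-c["cy"])/c["fy"],1]); o=T[:3,3]
    return o+d*(z-o[2])/d[2]
def w2pix(cam,p,c=None):
    c=c or eyes.get_calibration(cam); q=np.linalg.inv(np.array(c["cam_to_world"]))@np.append(p,1)
    return c["fx"]*q[0]/q[2]+c["cx"], c["fy"]*q[1]/q[2]+c["cy"]
E
python3 - <<'E'
from h import *
s=monitor.sense(); print(s["eef_pos"],s["tcp_rot"],s["width"],s["time"])
ims=[]
for cam in ["scene","top"]:
    im=eyes.read_camera(cam); ims.append(im); cv2.imwrite(f"pics/{cam}0.png",im)
    for l in ["drift","plug","stage","slide"]:
        for r in finder.place_of(cam,l):
            p=w(cam,r["point"]); print(cam,l,round(r["score"],2),p.round(),np.round(w2pix(cam,p)))
E
```

```text
[184.99793331 622.41335488 242.66917409] [-1.57743194e-04  1.43876129e-01  9.89595224e-01 -9.63090417e-04] 1.0000966506097568 0.0
scene drift 0.81 [ 385. -124.    4.] [294. 190.]
scene drift 0.61 [412. -60.  -0.] [270. 199.]
scene plug 0.5 [ 509. -214.    8.] [273. 158.]
scene stage 0.92 [312. 130.   3.] [257. 261.]
scene stage 0.8 [478. 156.   4.] [184. 232.]Traceback (most recent call last):
  File "<stdin>", line 7, in <module>
ValueError: it knows: drift, plug, stage
```

Run:
```python
from h import *
for cam in ["top"]:
    im=eyes.read_camera(cam); cv2.imwrite(f"pics/{cam}0.png",cv2.resize(im,(800,600)))
    for l in ["drift","plug","stage"]:
        for r in finder.place_of(cam,l):
            p=w(cam,r["point"]); print(cam,l,round(r["score"],2),p.round(),np.round(w2pix(cam,p)))
im=cv2.imread("pics/scene0.png");cv2.imwrite("pics/scene0b.png",cv2.resize(im,(800,600)))
```

```text
top drift 0.91 [ 501. -121.    7.] [327. 159.]
top drift 0.81 [419. -58.  10.] [298. 195.]
top drift 0.61 [ 390. -122.    3.] [327. 210.]
top plug 0.75 [ 509. -212.   10.] [369. 156.]
top stage 0.71 [312. 126.  -1.] [210. 244.]
top stage 0.58 [481. 153.  -2.] [201. 166.]
```

View pics/top0.png

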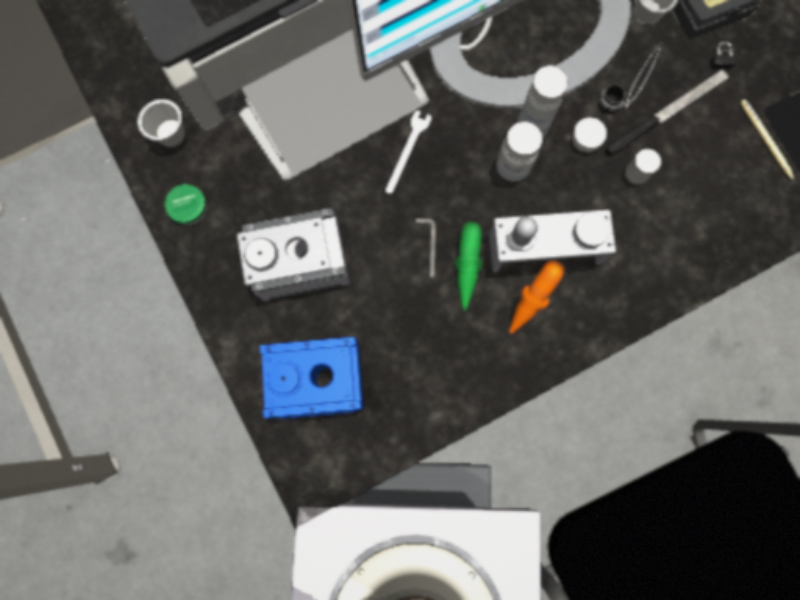

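View pics/scene0b.png

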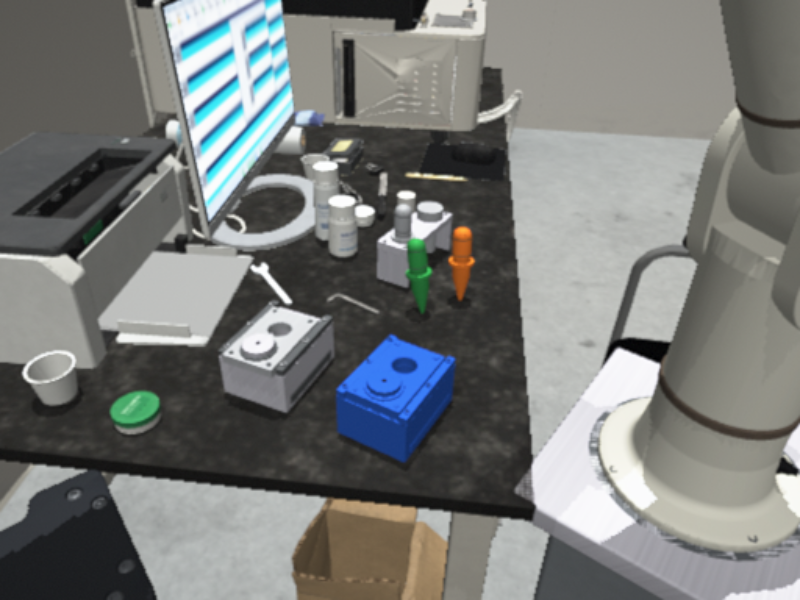

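The real drift is the grey domed pin in the white rack, at (523,235) in the top view and world (501,-121). The green (468,265) and orange (540,295) look-alikes lie on the bench. The plug, with its flat disc, is at (590,230). The real stage is the silver one, hole at (297,247) and sample at (260,253); the blue one at (320,375) isn't meant. I'll move above the rack and confirm the drift from close up.

Call:
move_arm:
  steps:
    - [[-28.7, -29.6, 0, 0, 56], [-28.7, -29.6, 0, 0, 56], [-28.7, -29.6, 0, 0, 56], [-28.7, -29.6, 0, 0, 56], [-28.7, -29.6, 0, 0, 56], [-28.7, -29.6, 0, 0, 56], [-28.7, -29.6, 0, 0, 56], [-28.7, -29.6, 0, 0, 56], [-28.7, -29.6, 0, 0, 56], [-28.7, -29.6, 0, 0, 56], [-20.5, -32.1, 0, 0, 56], [-20.5, -32.1, 0, 0, 56], [-20.5, -32.1, 0, 0, 56], [-20.5, -32.1, 0, 0, 56], [-20.5, -32.1, 0, 0, 56], [-20.5, -32.1, 0, 0, 56], [-20.5, -32.1, 0, 0, 56], [-20.5, -32.1, 0, 0, 56], [-20.5, -32.1, 0, 0, 56], [0, 0, 0, 0, 56]]
  newtons: 40

```text
time: 2.4
eef_pos: [471.4, -77.6, 244.1]
tcp_rot: [0.001, 0.148, 0.989, -0.001]
force: [-0.8, -0.3, 0.4]
width: 0.611
grasp_force: 0.0
```

Run:
```python
from h import *
s=monitor.sense(); print(s["eef_pos"],s["tcp_rot"],s["width"],s["time"])
c=eyes.get_calibration("wrist"); im=eyes.read_camera("wrist"); cv2.imwrite("pics/w1.png",cv2.resize(im,(800,600)))
np.savez("w1.npz",T=c["cam_to_world"],k=[c["fx"],c["fy"],c["cx"],c["cy"]])
print(np.round(c["cam_to_world"],2))
for l in ["drift","plug"]:
    for r in finder.place_of("wrist",l):
        p=w("wrist",r["point"]); print(l,round(r["score"],2),p.round(1),np.round(w2pix("wrist",p)))
    for r in finder.regions_of("wrist",l):
        m=r["pixels"]; v,u=np.nonzero(m); print(l,round(r["score"],2),m.sum(),u.mean(),v.mean(),u.min(),u.max(),v.min(),v.max())
```

```text
[471.40444486 -77.60597172 244.10737207] [ 9.58089859e-04  1.47687047e-01  9.89033031e-01 -1.13253288e-03] 0.6114317263619131 2.4
[[ 2.9000e-01  9.1000e-01  3.0000e-01  3.9013e+02]
 [ 9.6000e-01 -2.8000e-01 -9.0000e-02 -5.2640e+01]
 [-0.0000e+00  3.1000e-01 -9.5000e-01  3.8481e+02]
 [ 0.0000e+00  0.0000e+00  0.0000e+00  1.0000e+00]]
drift 0.95 [ 501.9 -120.5    5.3] [224. 195.]
drift 0.61 [ 359.2 -177.1   20.6] [129.  93.]
drift 0.61 [ 4.301e+02 -4.590e+01  3.000e-01] [266. 120.]
drift 0.59 [477.4 161.2   3.2] [454. 107.]
drift 0.81 2257 126.76960567124502 148.85688967656182 109 144 92 194
drift 0.66 1452 217.96763085399448 216.8236914600551 200 238 193 242
drift 0.63 2113 275.8973024136299 176.93469001419783 260 295 121 222
plug 0.59 [ 507.8 -199.8    6.2] [163. 218.]
plug 0.72 1088 140.21139705882354 238.93382352941177 118 163 223 252
```

View pics/w1.png

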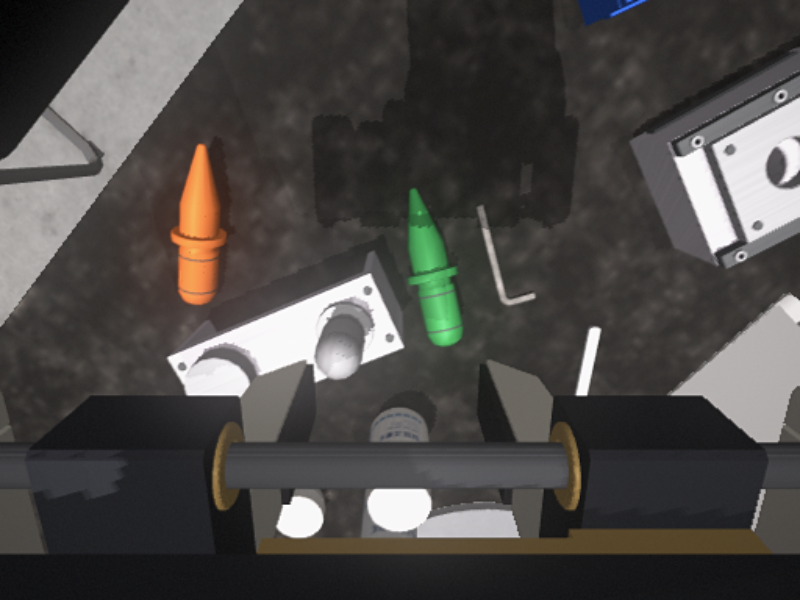

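The crop confirms it: the grey domed pin at (345,340) is the drift, next to the flat plug head at (220,370). Next I'll fit its axis using the network mask.

```bash
cat >> h.py <<'E'
from scipy.optimize import minimize
def hull_mask(cam,c,segs,x,y):
    M=np.zeros((384,512),np.uint8); a=np.linspace(0,2*np.pi,40)
    for seg in segs:
        pts=[w2pix(cam,[x+r*np.cos(t),y+r*np.sin(t),z],c) for z,r in seg for t in a]
        cv2.fillConvexPoly(M,cv2.convexHull(np.array(pts,np.float32)).astype(np.int32),1)
    return M>0
def fit(cam,c,mask,segs,x0):
    def f(p):
        m=hull_mask(cam,c,segs,*p); return -(m&mask).sum()/(m|mask).sum()
    best=minimize(f,x0,method="Nelder-Mead",options=dict(initial_simplex=np.array(x0)+[[-5,-5],[6,-3],[0,6]],xatol=.1))
    return best.x,best.fun
DR=[[(68,19),(74,19)],[(74,10),(81,14),(114,14),(120,10),(124,3)]]
E
python3 - <<'E'
from h import *
for cam in ["wrist","top"]:
    c=eyes.get_calibration(cam); eyes.read_camera(cam)
    rs=finder.regions_of(cam,"drift")
    for r in rs:
        v,u=np.nonzero(r["pixels"]); e=w2pix(cam,[502,-121,95],c)
        if np.hypot(u.mean()-e[0],v.mean()-e[1])<15: print(cam,r["score"],fit(cam,c,r["pixels"],DR,[502,-121]))
s=monitor.sense(); print(s["eef_pos"],s["tcp_rot"])
E
```

```text
wrist 0.96 (array([ 500.16927427, -122.3480649 ]), np.float64(-0.8832070707070707))
[470.46664837 -70.90614685 243.78505566] [4.99783780e-05 1.42997936e-01 9.89722981e-01 9.29404076e-05]
```

Call:
move_arm:
  steps:
    - [[-14.4, -13.5, 0, 0, 56], [-14.4, -13.5, 0, 0, 56], [-14.4, -13.5, 0, 0, 56], [0, 0, 25, 0, 56], [0, 0, 25, 0, 56], [0, 0, 20, 0, 56], [0, 0, 0, 0, 56], [0, 0, 0, 0, 56]]

```text
time: 3.65
eef_pos: [500.4, -122.6, 173.9]
tcp_rot: [-0.0, 0.144, 0.99, 0.0]
force: [-0.1, 0.0, 0.1]
width: 0.612
grasp_force: 0.0
```

Run:
```python
from h import *
s=monitor.sense(); print(s["eef_pos"],s["tcp_rot"],s["width"],s["time"])
cam="wrist";c=eyes.get_calibration("wrist"); im=eyes.read_camera("wrist"); cv2.imwrite("pics/w2.png",cv2.resize(im,(800,600)))
for r in finder.regions_of(cam,"drift"):
    v,u=np.nonzero(r["pixels"]); print(r["score"],len(u),u.mean(),v.mean(),w2pix(cam,[500.5,-122,95],c))
    print(fit(cam,c,r["pixels"],DR,[502,-121]))
```

```text
[ 500.42890007 -122.63768485  173.91539559] [-2.58340773e-04  1.43601509e-01  9.89635558e-01  4.56169834e-05] 0.6115427474917199 3.65
0.81 3754 130.90223761321258 116.40916355887053 (np.float64(254.8700464492472), np.float64(208.69113622104175))
(array([ 497., -126.]), np.float64(0.0))
0.72 2420 253.39545454545456 203.02231404958678 (np.float64(254.8700464492472), np.float64(208.69113622104175))
(array([ 499.38527671, -121.8168098 ]), np.float64(-0.9364341085271318))
0.61 3288 319.4537712895377 155.01703163017032 (np.float64(254.8700464492472), np.float64(208.69113622104175))
(array([ 497., -126.]), np.float64(0.0))
```

View pics/w2.png

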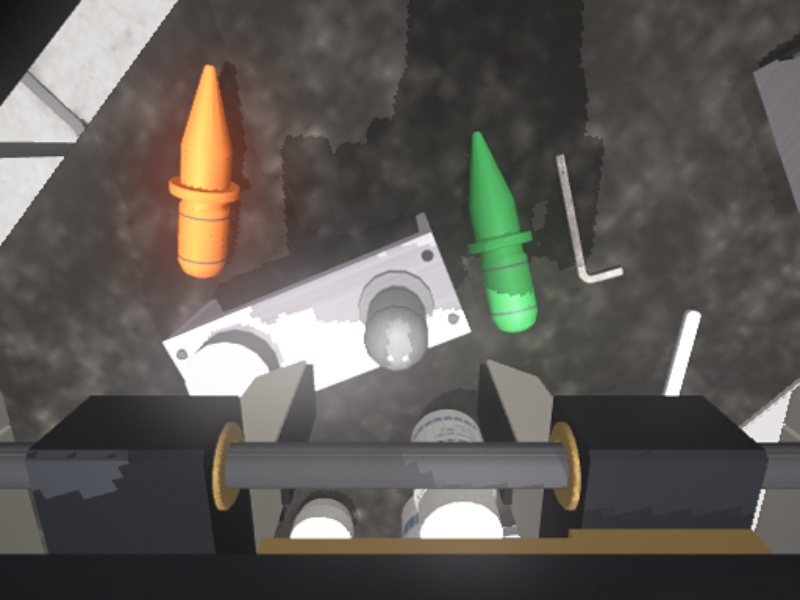

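The drift (397,330) sits centred between the fingers. Going down to grip it and then lifting.

Call:
move_arm:
  steps:
    - [[0, 0, 20, 0, 56], [0, 0, 20, 0, 56], [0, 0, 20, 0, 56], [0, 0, 12, 0, 56], [0, 0, 5, 0, 56], [0, 0, 0, 0, 56], [0, 0, 0, 0, 20], [0, 0, 0, 0, 20], [0, 0, 0, 0, 20], [0, 0, 0, 0, 20], [0, 0, 0, 0, 20], [0, 0, 0, 0, 20]]
  newtons: 45

```text
time: 4.95
eef_pos: [500.7, -123.0, 97.1]
tcp_rot: [0.0, 0.144, 0.99, 0.0]
force: [-0.7, 1.0, 4.4]
width: 0.293
grasp_force: 45.0
```

Call:
move_arm:
  steps:
    - [[0, 0, -10, 0, 20], [0, 0, -30, 0, 20], [0, 0, -40, 0, 20], [0, 0, -40, 0, 20], [10.4, 34.9, 0, 0, 20], [10.4, 34.9, 0, 0, 20], [10.4, 34.9, 0, 0, 20], [10.4, 34.9, 0, 0, 20], [10.4, 34.9, 0, 0, 20], [0, 0, 0, 0, 20], [0, 0, 0, 0, 20]]

```text
time: 6.05
eef_pos: [499.5, 59.9, 216.5]
tcp_rot: [-0.001, 0.143, 0.99, -0.0]
force: [0.3, -0.4, -3.3]
width: 0.295
grasp_force: 45.0
```

Run:
```python
from h import *
s=monitor.sense(); print(s["eef_pos"],s["tcp_rot"],s["width"],s["time"],s["force"],s["joint_pos"])
cam="wrist";c=eyes.get_calibration("wrist"); im=eyes.read_camera("wrist"); cv2.imwrite("pics/w3.png",cv2.resize(im,(800,600),interpolation=cv2.INTER_CUBIC))
cv2.imwrite("raw3.png",im); np.savez("c3.npz",**c)
for r in finder.place_of(cam,"stage"): print(r["score"],w(cam,r["point"]).round(1))
```

```text
[499.47781552  59.90314297 216.50896923] [-5.87016168e-04  1.42505088e-01  9.89793847e-01 -3.08549317e-04] 0.29462098211092563 6.05 [ 0.34264309 -0.40244776 -3.33038722] [-0.14273946  0.24100648 -0.03473583  1.9519087   0.01045648  0.95015165
  1.10224817]
0.84 [478.3 151.9   2.1]
```

View pics/w3.png

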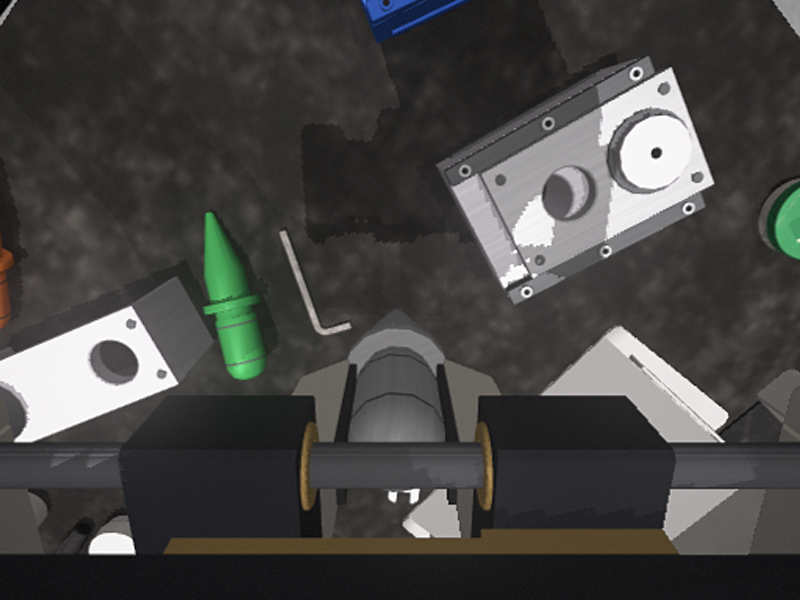

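The drift is held upright, tip at (393,311). The silver stage's slide hole is at (570,193), the sample at (655,153), and six guide screws are visible. I'll compute the positions from these.

Run:
```python
from h import *
c=dict(np.load("c3.npz"))
k=.64
P=lambda u,v,z: pix2w("wrist",u*k,v*k,z,c)[:2]
sc=[(465,171),(548,124),(637,74),(527,292),(606,251),(689,208)]
for z in (68,72):
    S=np.array([P(u,v,z) for u,v in sc]); d=(S[2]-S[0])+(S[5]-S[3]); a=np.arctan2(d[1],d[0]); y=np.array([np.cos(a),np.sin(a)])
    x=np.array([y[1],-y[0]]); o=S.mean(0)-15*y
    h=P(570,193,68); m=P(655,153,78)
    print(z,np.degrees(a),"origin",o,"hole",h,"rel",(h-o)@x,(h-o)@y,"sample-hole",(m-h)@x,(m-h)@y, [((s-o)@x).round(1) for s in S],[((s-o)@y).round(1) for s in S])
print("tip",P(393,311,216.5-91))
# network mask of held drift
eyes.read_camera("wrist")
seg=[[(216.5-91+z,r) for z,r in((1,2),(6,4),(42,13.5),(62,13.5))],[(216.5-91+z,r) for z,r in((62,19),(68,19))],[(216.5-91+z,r) for z,r in((68,12),(75,14),(95,14))]]
for r in finder.regions_of("wrist","drift"):
    v,u=np.nonzero(r["pixels"]); print(r["score"],u.mean(),v.mean(),v.max()); 
    if abs(u.mean()-254)<20 and v.mean()>190: 
        M=r["pixels"].copy(); M[275:]=0; print(fit("wrist",c,M,seg,[499.5,60]))
    for nm in ():pass
for cam in("wrist","top","scene"):
    if cam!="wrist": eyes.read_camera(cam)
    for r in finder.place_of(cam,"stage"): print(cam,r["score"],w(cam,r["point"]).round(1))
print(monitor.sense()["eef_pos"])
```

```text
68 102.98032139593518 origin [479.27365946 157.17705632] hole [476.31480822 167.08938611] rel -0.6567727993572179 10.32364916481154 sample-hole 0.23895441967616965 44.733986092627994 [np.float64(-40.0), np.float64(-39.9), np.float64(-39.7), np.float64(40.0), np.float64(39.9), np.float64(39.8)] [np.float64(-35.1), np.float64(14.7), np.float64(65.1), np.float64(-34.9), np.float64(15.2), np.float64(65.1)]
72 102.98032139593516 origin [478.47828211 155.96037331] hole [476.31480822 167.08938611] rel 0.3915674288421714 11.330587815945222 sample-hole 0.2389544196761485 44.733986092627994 [np.float64(-39.4), np.float64(-39.4), np.float64(-39.2), np.float64(39.4), np.float64(39.3), np.float64(39.2)] [np.float64(-34.4), np.float64(14.7), np.float64(64.4), np.float64(-34.2), np.float64(15.2), np.float64(64.4)]
tip [495.87148894  58.98831066]
0.88 3.284064665127021 181.78752886836028 210
0.71 150.4890599675851 193.85008103727714 242
0.7 253.56304501531935 245.42116427056328 314
(array([496.91994727,  60.48297078]), np.float64(-0.7459426968543378))
wrist 0.58 [476.5 153.8   1.7]
scene 0.73 [311.  127.4   4.9]
scene 0.66 [481.7 153.8   2.6]
[500.2271005   58.47753095 216.69304415]
```

Call:
move_arm:
  steps:
    - [[9.2, 17.6, 15, 0, 20], [9.2, 17.6, 15, 0, 20], [0, 0, 0, 7.2, 20], [0, 0, 0, 7.2, 20], [0, 0, 0, 7.2, 20], [0, 0, 0, 7.2, 20], [0, 0, 0, 7.2, 20], [0, 0, 0, 7.2, 20], [0, 0, 0, 7.2, 20], [0, 0, 0, 0, 20], [0, 0, 0, 0, 20], [0, 0, 0, 0, 20]]

```text
time: 7.7
eef_pos: [492.6, 98.0, 186.7]
tcp_rot: [-0.0, 0.551, 0.835, -0.0]
force: [0.1, -0.1, -3.6]
width: 0.294
grasp_force: 45.0
```

Run:
```python
from h import *
s=monitor.sense(); print(s["eef_pos"],s["tcp_rot"],s["width"],s["time"],s["force"],s["joint_pos"])
cam="wrist";c=eyes.get_calibration("wrist"); im=eyes.read_camera("wrist"); cv2.imwrite("pics/w4.png",cv2.resize(im,(800,600),interpolation=cv2.INTER_CUBIC))
cv2.imwrite("raw4.png",im); np.savez("c4.npz",**c)
```

```text
[492.61444715  98.03552987 186.71184532] [-3.05114484e-05  5.50537606e-01  8.34810364e-01 -3.93929246e-06] 0.2943677991321517 7.7 [ 0.0856399  -0.05200625 -3.58787581] [-0.3255296   0.27684121  0.08802267  1.98564849 -0.03121989  0.88040769
  0.1838249 ]
```

View pics/w4.png

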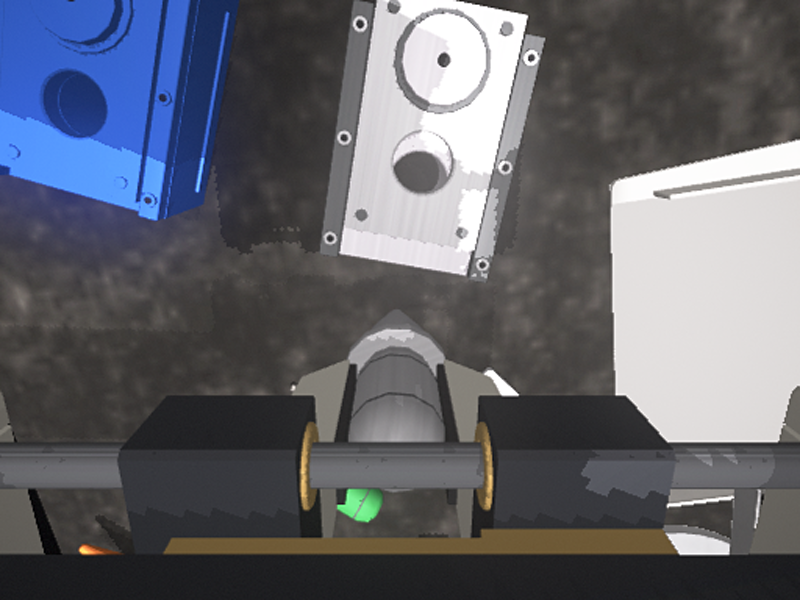

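Everything needed is in view: drift tip (393,311), slide hole (422,162), sample (444,60), and the screws at (360,23),(344,138),(330,238) and (531,58),(505,167),(482,265).

Run:
```python
from h import *
c=dict(np.load("c4.npz")); k=.64
P=lambda u,v,z: pix2w("wrist",u*k,v*k,z,c)[:2]
sc=[(330,238),(344,138),(360,23),(482,265),(505,167),(531,58)]
q=monitor.sense(); a=2*np.arctan2(q["tcp_rot"][2],q["tcp_rot"][1]); tx=np.array([np.cos(a),np.sin(a)]); ty=np.array([np.sin(a),-np.cos(a)]); print("tool x angle",np.degrees(a))
tips=[P(393,v,186.7-91+1) for v in (310,)]; tip=tips[0]; print("tip",tip,"tcp",q["eef_pos"],"off tool",(tip-q["eef_pos"][:2])@tx,(tip-q["eef_pos"][:2])@ty)
for z in (68,70,72):
    S=np.array([P(u,v,z) for u,v in sc]); d=(S[2]-S[0])+(S[5]-S[3]); b=np.arctan2(d[1],d[0]); y=np.array([np.cos(b),np.sin(b)])
    x=np.array([y[1],-y[0]]); o=S.mean(0)-15*y
    h=P(422,163,68); m=P(444,60,78)
    print(z,np.degrees(b),"origin",o.round(1),"hole",h.round(1),((h-o)@x).round(1),((h-o)@y).round(1),"s-h",((m-h)@y).round(1),((m-o)@x).round(1),[((s-o)@x).round(1) for s in S],[((s-o)@y).round(1) for s in S])
    print("  move tool",(o-tip)@tx,(o-tip)@ty, "from tcp",(o-q["eef_pos"][:2])@tx,(o-q["eef_pos"][:2])@ty)
```

```text
tool x angle 113.1583447786415
tip [489.08463815 100.19618445] tcp [492.63475349  98.02890074 186.70791115] off tool 3.3888137995533487 -2.411716958269281
68 103.0315218750203 origin [478.9 157.2] hole [476.1 166.7] -0.6 9.9 s-h 45.7 -0.0 [np.float64(-40.0), np.float64(-40.0), np.float64(-40.0), np.float64(40.0), np.float64(39.9), np.float64(40.0)] [np.float64(-34.9), np.float64(14.8), np.float64(65.3), np.float64(-35.2), np.float64(15.2), np.float64(64.8)]
  move tool 56.439346953254855 13.083125605048359 from tcp 59.8281607528082 10.671408646779078
70 103.03152187502032 origin [478.8 157.3] hole [476.1 166.7] -0.5 9.8 s-h 45.7 0.1 [np.float64(-39.7), np.float64(-39.6), np.float64(-39.7), np.float64(39.7), np.float64(39.6), np.float64(39.7)] [np.float64(-34.6), np.float64(14.8), np.float64(65.0), np.float64(-34.8), np.float64(15.2), np.float64(64.5)]
  move tool 56.514173927729026 12.974195756499784 from tcp 59.90298772728237 10.5624787982305
72 103.03152187502029 origin [478.7 157.3] hole [476.1 166.7] -0.4 9.8 s-h 45.7 0.2 [np.float64(-39.3), np.float64(-39.3), np.float64(-39.4), np.float64(39.4), np.float64(39.3), np.float64(39.4)] [np.float64(-34.2), np.float64(14.8), np.float64(64.6), np.float64(-34.4), np.float64(15.2), np.float64(64.1)]
  move tool 56.5890009022032 12.865265907950965 from tcp 59.97781470175655 10.453548949681684
```

Run:
```python
from h import *
im=cv2.imread("raw4.png")[180:300,180:330]; im=cv2.convertScaleAbs(im,alpha=1.5,beta=10)
cv2.imwrite("pics/c4.png",cv2.resize(im,(750,600),interpolation=cv2.INTER_NEAREST))
c=dict(np.load("c4.npz"))
for o in ((0,0),(3.4,0),(3.4,-2.4)):
    a=np.radians(113.16); tx=np.array([np.cos(a),np.sin(a)]); ty=np.array([np.sin(a),-np.cos(a)])
    xy=np.array([492.63,98.03])+o[0]*tx+o[1]*ty
    for z,r in ((0,0),(62,19),(68,19),(75,14)):
        L=[w2pix("wrist",np.append(xy+s*r*ty,95.7+z),c) for s in(-1,1)]; N=[w2pix("wrist",np.append(xy+s*r*tx,95.7+z),c) for s in(-1,1)]
        f=lambda p:tuple(((np.array(p)-[180,180])*5).round().tolist())
        print(o,z,f(L[0]),f(L[1]),"near/far",f(N[0]),f(N[1]))
```

```text
(0, 0) 0 (374.0, 111.0) (374.0, 111.0) near/far (374.0, 111.0) (374.0, 111.0)
(0, 0) 62 (209.0, 297.0) (542.0, 296.0) near/far (375.0, 442.0) (376.0, 141.0)
(0, 0) 68 (204.0, 321.0) (547.0, 321.0) near/far (376.0, 470.0) (376.0, 161.0)
(0, 0) 75 (245.0, 351.0) (507.0, 351.0) near/far (376.0, 466.0) (376.0, 231.0)
(3.4, 0) 0 (374.0, 90.0) (374.0, 90.0) near/far (374.0, 90.0) (374.0, 90.0)
(3.4, 0) 62 (208.0, 269.0) (543.0, 269.0) near/far (375.0, 417.0) (376.0, 112.0)
(3.4, 0) 68 (203.0, 293.0) (548.0, 293.0) near/far (376.0, 444.0) (376.0, 132.0)
(3.4, 0) 75 (244.0, 323.0) (508.0, 322.0) near/far (376.0, 438.0) (376.0, 201.0)
(3.4, -2.4) 0 (358.0, 90.0) (358.0, 90.0) near/far (358.0, 90.0) (358.0, 90.0)
(3.4, -2.4) 62 (187.0, 269.0) (522.0, 269.0) near/far (355.0, 417.0) (354.0, 112.0)
(3.4, -2.4) 68 (182.0, 293.0) (526.0, 293.0) near/far (355.0, 444.0) (353.0, 132.0)
(3.4, -2.4) 75 (222.0, 323.0) (485.0, 322.0) near/far (354.0, 438.0) (353.0, 201.0)
```

View pics/c4.png

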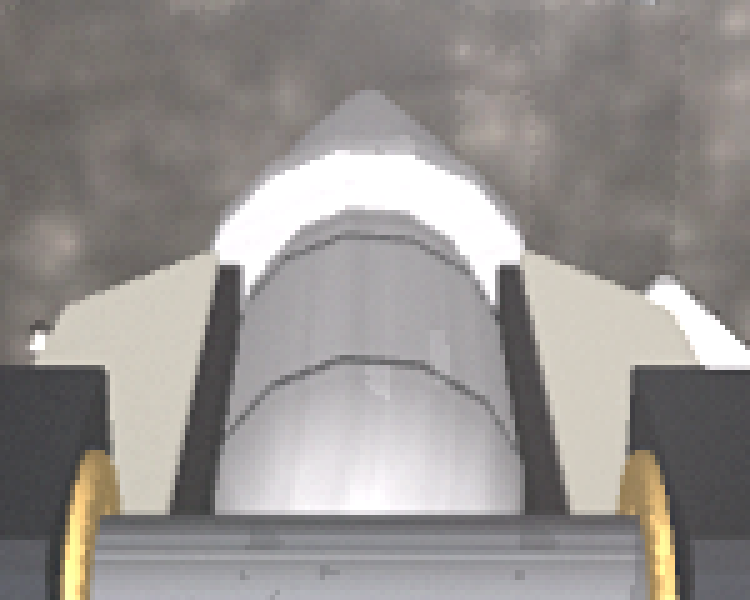

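Offset from the tool centre is about (1.4, -0.7) mm in tool axes. Moving over the base hole axis and starting in.

Call:
move_arm:
  steps:
    - [[20, 4, 0, 0, 20], [20, 4, 0, 0, 20], [18.4, 3.3, 0, 0, 20], [0, 0, 0, 0, 20], [0, 0, 0, 0, 20], [0, 0, 12, 0, 20], [0, 0, 12, 0, 20], [0, 0, 6, 0, 20], [0, 0, 0, 0, 20], [0, 0, 0, 0, 20]]

```text
time: 8.75
eef_pos: [480.1, 155.9, 156.3]
tcp_rot: [-0.0, 0.552, 0.834, -0.0]
force: [0.2, -0.4, -2.8]
width: 0.296
grasp_force: 45.0
```

Call:
move_arm:
  steps:
    - [[0, 0, 3, 0, 20], [0, 0, 3, 0, 20], [0, 0, 3, 0, 20], [0, 0, 3, 0, 20], [0, 0, 0, 0, 20]]

```text
time: 9.25
eef_pos: [479.9, 156.6, 144.4]
tcp_rot: [-0.0, 0.551, 0.834, 0.0]
force: [-0.2, 1.1, -3.1]
width: 0.295
grasp_force: 45.0
```

Call:
move_arm:
  steps:
    - [[0, 0, 3, 0, 20], [0, 0, 3, 0, 20], [0, 0, 3, 0, 20], [0, 0, 3, 0, 20], [0, 0, 0, 0, 20]]

```text
time: 9.75
eef_pos: [480.3, 156.8, 132.4]
tcp_rot: [0.0, 0.551, 0.834, 0.0]
force: [0.5, 4.2, -3.8]
width: 0.292
grasp_force: 45.0
```

Run:
```python
from h import *
s=monitor.sense(); print(s["eef_pos"],s["force"],s["moment"])
cam="wrist";im=eyes.read_camera(cam); cv2.imwrite("pics/w5.png",cv2.resize(im,(800,600),interpolation=cv2.INTER_CUBIC))
```

```text
[480.30178448 156.79967428 132.39653853] [ 0.47372955  4.1894286  -3.76495523] [ 1.09145365 -0.14907311  0.03372185]
```

View pics/w5.png

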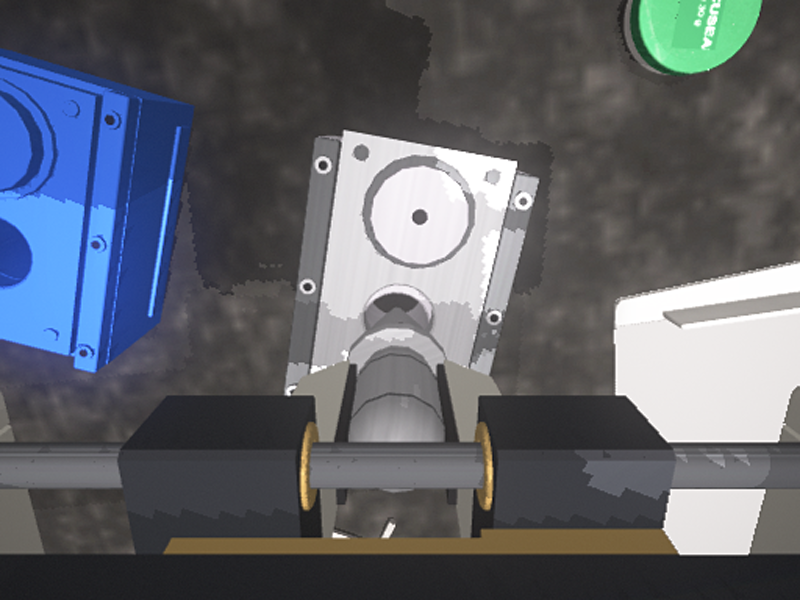

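The drift is inside the slide hole (400,310) and pushing the slide into line; the +4 N along y matches the slide's friction. Continuing down.

Call:
move_arm:
  steps:
    - [[0, 0, 3, 0, 20], [0, 0, 3, 0, 20], [0, 0, 3, 0, 20], [0, 0, 3, 0, 20], [0, 0, 0, 0, 20]]

```text
time: 10.3
eef_pos: [480.0, 156.1, 120.1]
tcp_rot: [-0.0, 0.552, 0.834, -0.0]
force: [0.7, 4.9, -4.5]
width: 0.294
grasp_force: 45.0
```

Call:
move_arm:
  steps:
    - [[0, 0, 2.5, 0, 20], [0, 0, 2.5, 0, 20], [0, 0, 2.5, 0, 20], [0, 0, 2.5, 0, 20], [0, 0, 0, 0, 20]]

```text
time: 10.8
eef_pos: [480.0, 156.1, 110.2]
tcp_rot: [-0.0, 0.552, 0.834, -0.0]
force: [0.6, 4.1, -5.3]
width: 0.293
grasp_force: 45.0
```

Call:
move_arm:
  steps:
    - [[0, 0, 2.5, 0, 20], [0, 0, 2.5, 0, 20], [0, 0, 2.5, 0, 20], [0, 0, 2.5, 0, 20], [0, 0, 0, 0, 20]]

```text
time: 11.3
eef_pos: [480.0, 156.2, 100.3]
tcp_rot: [-0.0, 0.552, 0.834, -0.0]
force: [-0.4, 3.6, -5.3]
width: 0.294
grasp_force: 45.0
```

Call:
move_arm:
  steps:
    - [[0, 0, 1.5, 0, 20], [0, 0, 1.5, 0, 20], [0, 0, 0, 0, 20], [0, 0, 0, 0, 20]]

```text
time: 11.7
eef_pos: [480.1, 156.2, 97.5]
tcp_rot: [-0.0, 0.552, 0.834, -0.0]
force: [0.4, 3.8, -3.5]
width: 0.293
grasp_force: 45.0
```

Call:
move_arm:
  steps:
    - [[0, 0, 0.8, 0, 20], [0, 0, 0.7, 0, 20], [0, 0, 0, 0, 20]]

```text
time: 12.0
eef_pos: [480.1, 156.3, 97.1]
tcp_rot: [-0.0, 0.552, 0.834, 0.0]
force: [-2.9, 1.7, 7.1]
width: 0.294
grasp_force: 45.0
```

Call:
move_arm:
  steps:
    - [[0, 0, 0, 0, 50], [0, 0, 0, 0, 56], [0, 0, 0, 0, 56], [0, 0, 0, 0, 56], [0, 0, 0, 0, 56], [0, 0, -10, 0, 56], [0, 0, -20, 0, 56], [0, 0, -30, 0, 56], [0, 0, -30, 0, 56], [-25, 0, -10, 0, 56], [-25, 0, 0, 0, 56], [0, 0, 0, 0, 56], [0, 0, 0, 0, 56]]

```text
time: 13.3
eef_pos: [499.8, 109.8, 196.7]
tcp_rot: [0.0, 0.552, 0.834, 0.0]
force: [-0.5, 0.5, 0.6]
width: 0.609
grasp_force: 0.0
```

Run:
```python
from h import *
s=monitor.sense(); print(s["eef_pos"],s["force"],s["time"],s["width"])
cam="wrist";c=eyes.get_calibration(cam);im=eyes.read_camera(cam); cv2.imwrite("pics/w6.png",cv2.resize(im,(800,600),interpolation=cv2.INTER_CUBIC))
for r in finder.place_of(cam,"drift"): print(r["score"],w(cam,r["point"]).round(1))
for r in finder.regions_of(cam,"drift"): print(r["score"],fit(cam,c,r["pixels"],DR,[479.5,157]))
for z in(68,74,124): print(z,np.array(w2pix(cam,[479.3,157,z],c))/.64)
```

```text
[499.79076443 109.83005636 196.72709717] [-0.52557496  0.49439576  0.56926355] 13.3 0.6085524886650717
0.98 [478.8 153.8   4.6]
0.67 (array([474.5, 152. ]), np.float64(0.0))
0.64 (array([478.8817749 , 157.43133545]), np.float64(-0.9349875930521092))
68 [396.74163164 198.10011643]
74 [396.75879343 199.55256555]
124 [396.93751514 214.67827213]
```

View pics/w6.png

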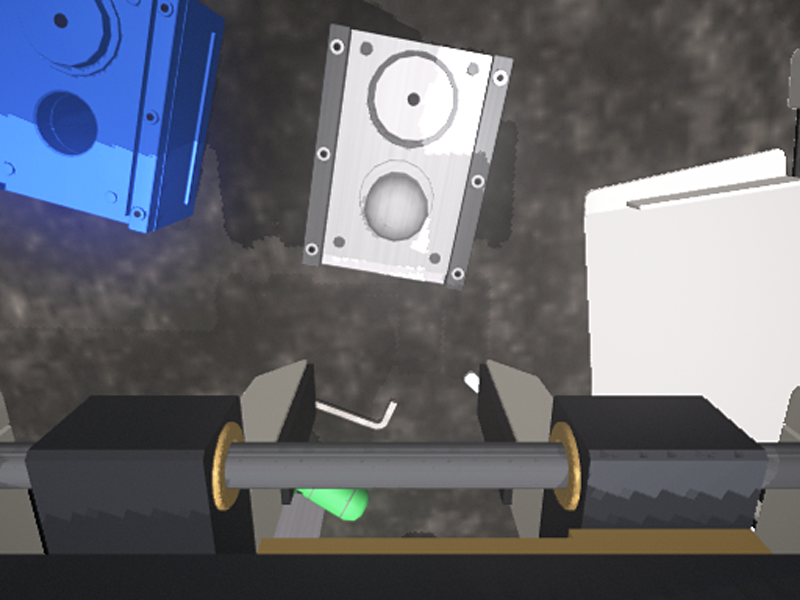

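The drift stands upright in the slide (397,205), collar flat on it, and the fitted axis is at (478.9,157.4), on the stage axis. The robot is clear, so I'm handing in.

```bash
python3 -c "
from workcell import workorder; print(workorder.finish_job())"
```

```text
the job is handed in; nothing more can be done
None
```

The drift is standing fully home through the slide and the base with its collar on the slide, the slide is drawn into line, and the plug was left in the rack; I handed the job in with the arm clear at about 13 s.

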